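Hang the washed meat mallet in its slotted ring

TASK

Lift the meat mallet out of the white draining jar and put it away in the ring of its holder: feed the handle down through the ring until the cross pin under the head meets the slotted collar, turn the mallet with light pressure until the pin finds the slots, and gently lower it fully home so that the head sits flat on the ring. Never force it (no hard pushing or dropping), let go at the end, leave the jar standing in its place, and do not disturb the other things.

Things in the scene. Friction and masses are not known exactly. Their poses are not given: they have to be found in the camera images.
- mallet: Meat mallet, 0.22 to 0.37 kg: metal block head 70 mm long (own x), 40 wide (y), 44 high, on a round 14 mm wooden handle reaching 112 mm below the head (own -z). Origin: centre of the head's flat underside, on the handle's axis; z up. It starts upright, head lying loose across the jar's mouth, handle hanging inside; the head is easily gripped across its 40 mm from above.
- jar: White stoneware draining jar, loose, 0.8 kg, 125 mm tall, 88 mm at its widest, mouth 52 mm inside and 62 mm outside. Origin: centre of its underside.
- rack: The mallet's holder, fixed to the table: wooden foot 125 x 110 x 10 mm, a 16 mm steel post 55 mm to own +x of the ring's axis, and a level steel ring, 62 mm outside, on a short arm, with a slotted steel collar clamped in it. Nothing stands higher than the ring's top, 135 mm up. Origin: on the table, straight below the ring's centre; z up.
- ring (a point): Centre of the ring's opening at the collar's top face, 135 mm above the table; axes as the holder's, z up. The 14 mm thick collar has a round 18 mm hole with two opposite slots, 8 mm wide, reaching 17 mm from the centre, right through. With the pin on top of the collar the head stands 12 mm too high; fully home, its underside lies on the collar: mallet origin at this point.
- pin (a point): Centre of the mallet's square steel cross pin: 6 x 6 mm, 32 mm from tip to tip, fixed through the neck parallel to the mallet's x, its axis 9 mm and its flat lower side 12 mm below the head's underside. The handle passes the collar at any angle, the pin only along the slots (within about 0.06 rad, either way round).
- slots (a point): Same point as ring, with the HOLDER's axes, not the collar's. The collar was clamped askew by hand and does not turn: its line of slots lies anywhere from -0.65 to +0.65 rad, about the vertical, from the holder's own x. No measured pose tells the angle: it must be felt for by turning the mallet through that range with light downward pressure, or seen.
- lemon: Lemon, 67 x 54 x 54 mm, loose, between jar and holder; origin under its centre.
- garlic: Garlic bulb, 60 mm, loose, at the back; origin under its centre.
- espresso_cup: Small white cup, 62 x 87 x 51 mm, loose, at the back; origin near the middle of its underside.
- kitchen_timer: Black and white round kitchen timer, 64 mm wide, 54 mm tall, loose, at the back left; origin under its centre.
- mug: White mug, 82 x 114 x 91 mm, loose, at the back left; origin near the middle of its underside.
Things that resemble listed ones, but are neither listed nor needed, are in the scene too. Of the things that look like the rack, the middle-sized one is meant.

How it is judged:
On the way, in this order (a step that is already met when the one before it is completed fails the run):
1. the mallet is lifted out of the jar, its handle clear above the rim (z of mallet in the frame of jar above 0.245 m), for 0.1 s.
2. the handle is down through the ring, the head still above it (horizontal distance between mallet and ring below 0.006 m and angle between mallet's own z axis and vertical below 0.15 rad and z of mallet in the frame of ring between 0.005 and 0.09 m), for 0.2 s.
At the end, for the whole second after the job is handed in: The mallet hangs upright and at rest in the ring, released, its pin down in the slots and its head flat on the collar: head underside within 3 mm of the collar's top, axis within 5 mm of the ring's centre, tilt under 0.06 rad; the jar still stands (horizontal distance between mallet and ring below 0.005 m and z of mallet in the frame of ring between -0.003 and 0.003 m and angle between mallet's own z axis and vertical below 0.06 rad and linear speed of mallet below 0.02 m/s and angle between jar's own z axis and vertical below 0.1 rad and contact force between the fingers and mallet below 0.1 N); the robot touches nothing.
It fails at once if the mallet is pressed or knocked against the holder with more than 35 N (contact force between mallet and rack above 35 N).
It fails at once if the jar is shifted by more than 40 mm or tipped over (distance of jar from where it was at the start of the episode above 0.04 m or angle between jar's own z axis and vertical above 0.35 rad).
It fails at once if one of the other things is shifted by more than 25 mm (distance of any of lemon, garlic, espresso_cup, kitchen_timer, mug from where it was at the start of the episode above 0.025 m).
It also fails if it takes over 67 s, if anything falls off the work surface, if the arm or the gripper's body presses on something with over 40 N, if the wrist force passes 120 N, or if a joint passes its speed limit or range.

ROBOT

A 6-joint arm with a two-finger parallel gripper is mounted at the origin on the work surface; the furniture and walls round the work are solid. World frame = base frame: x ahead of the robot, y to its left, z up, the work surface at z = 0. Lengths are in m, angles in rad, forces in N, time in s.
With the tool pointing down it reaches from about 0.225 to 0.875 m from the base axis. Payload 3.4 kg.
Tool frame: the origin (TCP) lies between the finger pads; the fingertips stand 17 mm ahead of it and the grasp point (between the pads) lies 2 mm behind it; y points along the fingers, z is the direction in which the jaws open and shut, and the axes are right-handed (so a half turn about y gives the same grasp; the last joint's range is limited). The gripper opens to 85 mm and grips with 20 to 120 N. Pads are 22 mm wide; open, the fingers measure 114 mm over their backs; the gripper's body (76 mm by 85 mm) begins 54 mm behind the grasp point. The pads swing forward as they close: fully open they stand 13 mm farther back than shut.
Start: joints at [-1.287, 0.276, 1.505, -0, 1.361, -0.121], TCP at [0.226, -0.529, 0.248] pointing down, gripper open.
Joint ranges: [-2.89, 2.89], [-0.75, 2.08], [0.22, 2.7], [-1.18, 4.32], [0.11, 2.71], [-2.7, 2.7]. Speed limits (rad/s): [2.57, 2.57, 3.14, 3.14, 3.14, 3.14].

INTERFACE

Orientations are given as a unit quaternion [w, x, y, z].
In Python, from rig import manip, get_image, camera_model, sign_off, spot_in, silhouettes, spot_point gives the robot as it stands.
- The arm moves only by the tool jog_arm, never from a script. Its argument "targets" is a list of rows, each a list of 3 entries, a list of its own where there are three numbers: the finger opening in m, from 0 to 0.0854, then the shift along the world's x, y, z in m, then the turn about the world's z in rad. In form: [[claw, [x, y, z], spin], ...]. A call has 1 to 10 rows; each row shifts and turns the commanded pose from where the row before left it; what a row does not reach is not made up. A row lasts 1/8 s, in which the tool goes at most 62.5 mm and 10.7 degrees, less where a joint would pass 70% of its speed; a pose out of reach is approached as far as the arm can. A call with a gripper value outside its range is refused whole. The fingers move at their own pace and stop on an object; "force" is the grip in N (left out, the last holds). Time passes only in rows, so rows that do not move let the fingers close. It gives the time, the measured TCP pose, the force and the opening at its end, in the units of the state.
- manip.get_state(): the state, without advancing time (a new reading comes with each control period).
- get_image(name): name is "scene" or "top" or "wrist"; returns (picture, depth): 400x640x3 uint8, red, green, blue; 400x640 float32, m along the optical axis (not along the pixel's ray), 0 where there is no reading.
- camera_model(name): a dict with "mtx" (3x3 intrinsics, pixels), "world_from_camera" (4x4, takes a point from camera to world coordinates). Camera axes: x right, y up, looking along -z (the intrinsics and any distortion apply to the point x, -y, -z); pixel columns grow to the right and rows downward; lengths in m; the calibration is good to about 2 mm. A picture is of the moment at which its call begins: read the wrist's pose just before it. camera_model takes no time and is no camera call; for the wrist camera it gives the pose at the moment of the call.
- sign_off(): hands the job in, once; it reports no verdict.
Trained networks look in the newest picture that a camera, given by its name, has taken for a name from the list of things; names that differ only in an ending like _2 or _b are one class to them, and where a whole thing is asked for, a point or a joint stands for the part that bears it (a point fixed in the world has none). Each returns a list of dicts, best first, with "score" (0 to 1); they miss things now and then, are a little off and sometimes report something else, mostly with a low value. They report only what shows in the picture. A call takes as long as a camera call. They do not tell look-alikes from the thing itself.
- spot_in(name, camera): "position" ([column, row] in pixels, amid what is visible of it).
- silhouettes(name, camera): "mask" (400x640 bool, what is visible of it) and "position" ([column, row] in pixels, amid what is visible of it).
- spot_point(name, camera): "position" ([column, row] in pixels: a listed point, or the origin of a listed thing).
The state is a dict: "clock": time; "qpos": joint angles; "qd": joint speeds; "effort": joint torques, N m; "position": TCP position; "ee_rot": TCP orientation; "contact_force": force on the tool from outside, world axes, zero at the start; "moment": the same for the moment, N m; "width": finger opening in m.
Only numpy, scipy, OpenCV 4.12 (cv2) and the standard library are available. Lean on these libraries where they do the work, as an engineer would, in place of code of your own. Each camera call takes 0.05 s, during which the arm holds its last target.

## Working session

There is one attempt and no reset: what is moved stays moved. The work goes in short steps, Python scripts to look and compute and a tool call to move; the robot and the scene stay as the last step left them, time stands still between calls to the robot, and variables do not carry over. Pictures are saved under pics/ and viewed, and the job is handed in when it is done.

Besides the shell and the picture viewer there is one more tool, called by a JSON object that holds its "method" and its "body", one argument or row to a line. jog_arm: Moves the arm, as the interface text tells. Its arguments: {"type":"object","properties":{"targets":{"type":"array","items":{"type":"array"}},"force":{"type":"number"}},"required":["targets"]}

```bash
ls; mkdir -p pics; cat > h.py <<'E'
import numpy as np, cv2
from rig import *
def snap(cam,fn=None):
    m=camera_model(cam); im,d=get_image(cam)
    if fn: cv2.imwrite('pics/'+fn,im[:,:,::-1])
    return m,im,d
def pix2w(m,uv,depth):
    K=np.array(m['mtx']);T=np.array(m['world_from_camera'])
    u,v=uv; x=(u-K[0,2])/K[0,0]*depth; y=(v-K[1,2])/K[1,1]*depth
    return (T@np.array([x,-y,-depth,1]))[:3]
def pix2z(m,uv,z):
    a=pix2w(m,uv,1.0);o=np.array(m['world_from_camera'])[:3,3]
    return o+(a-o)*(z-o[2])/(a[2]-o[2])
def cloud(m,d):
    v,u=np.indices(d.shape);K=np.array(m['mtx']);T=np.array(m['world_from_camera'])
    p=np.stack([(u-K[0,2])/K[0,0]*d,-(v-K[1,2])/K[1,1]*d,-d],-1)
    return p@T[:3,:3].T+T[:3,3]
def w2pix(m,p):
    T=np.array(m['world_from_camera']);c=T[:3,:3].T@(np.array(p)-T[:3,3]);K=np.array(m['mtx'])
    return np.array([K[0,0]*c[0]/-c[2]+K[0,2],K[1,1]*-c[1]/-c[2]+K[1,2]])
E
python3 - <<'E'
from h import *
print(manip.get_state())
for c in ['scene','top','wrist']:
    m,im,d=snap(c,c+'0.png'); print(c,{k:(np.round(v,3).tolist() if not isinstance(v,str) else v) for k,v in m.items()})
    for n in ['mallet','jar','rack']:
        print(n,[(round(r['score'],2),np.round(r['position']).tolist()) for r in spot_in(n,c)])
    print('ring',[(round(r['score'],2),np.round(r['position']).tolist()) for r in spot_point('ring',c)])
E
```

```text
pics
{'clock': 0.0, 'qpos': array([-1.28696488e+00,  2.76593744e-01,  1.50614757e+00,  1.65649053e-05,
        1.36069222e+00, -1.21006029e-01]), 'qd': array([ 0.00117988,  0.00107351,  0.0003663 ,  0.00055712, -0.00079184,
        0.00275866]), 'effort': array([-1.93824548e-03, -4.16782665e+01, -2.45806861e+01, -6.32837673e-04,
        1.11604683e-02,  1.15498770e-05]), 'position': array([ 0.22633046, -0.52803686,  0.24743464]), 'ee_rot': array([ 0.14210775, -0.14220219,  0.69331902, -0.6920207 ]), 'contact_force': array([ 0.48094019, -0.14968372,  0.67965685]), 'moment': array([ 0.02496813,  0.02093204, -0.04467771]), 'width': 0.08590852198265428}
scene {'mtx': [[406.807, 0.0, 328.66], [0.0, 406.807, 203.095], [0.0, 0.0, 1.0]], 'world_from_camera': [[-0.706, 0.533, -0.467, 0.084], [-0.709, -0.544, 0.45, 0.492], [-0.014, 0.649, 0.761, 0.799], [0.0, 0.0, 0.0, 1.0]]}
mallet [(0.76, [422.0, 148.0]), (0.43, [286.0, 251.0])]
jar [(0.86, [418.0, 173.0]), (0.57, [288.0, 251.0])]
rack [(0.97, [306.0, 324.0]), (0.78, [286.0, 249.0]), (0.77, [396.0, 240.0])]
ring [(0.96, [286.0, 222.0]), (0.84, [405.0, 206.0]), (0.68, [305.0, 312.0])]
top {'mtx': [[424.806, 0.0, 315.089], [0.0, 424.806, 199.449], [0.0, 0.0, 1.0]], 'world_from_camera': [[0.023, 0.991, -0.135, 0.329], [-1.0, 0.022, -0.012, 0.091], [-0.009, 0.135, 0.991, 1.333], [0.0, 0.0, 0.0, 1.0]]}
mallet [(0.9, [415.0, 215.0])]
jar [(0.98, [402.0, 222.0])]
rack [(0.9, [344.0, 251.0]), (0.89, [287.0, 190.0]), (0.76, [255.0, 242.0]), (0.51, [413.0, 214.0])]
ring [(0.88, [281.0, 188.0]), (0.87, [347.0, 252.0]), (0.61, [349.0, 186.0]), (0.57, [255.0, 246.0]), (0.16, [316.0, 142.0])]
wrist {'mtx': [[322.368, 0.0, 322.589], [0.0, 322.368, 196.077], [0.0, 0.0, 1.0]], 'world_from_camera': [[0.394, 0.874, 0.285, 0.299], [-0.919, 0.374, 0.122, -0.497], [-0.0, -0.31, 0.951, 0.374], [0.0, 0.0, 0.0, 1.0]]}
mallet []
jar []
rack []
ring []
```

View pics/scene0.png

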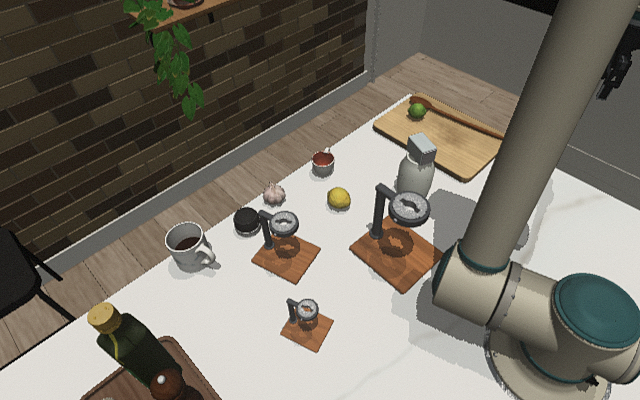

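View pics/top0.png

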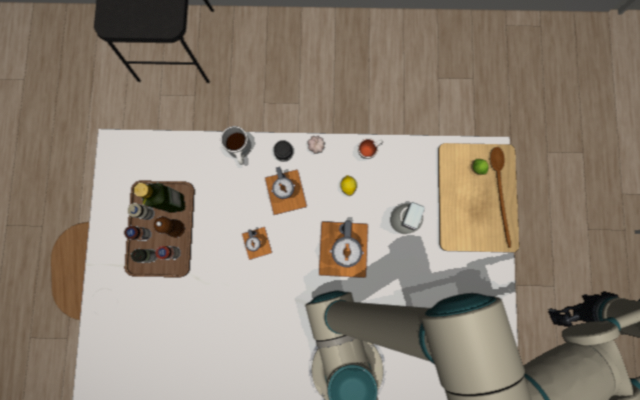

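The top view shows three racks: the largest near (345,250), the middle one at (285,190) and the smallest at (256,242). The jar with the mallet is at (405,217). Next I'll measure them.

```bash
cat > meas.py <<'E'
from h import *
for c in ['top','scene']:
    m,im,d=snap(c); P=cloud(m,d)
    for n in ['mallet','jar','rack','lemon','garlic','espresso_cup','kitchen_timer','mug']:
        for r in silhouettes(n,c)[:3]:
            if r['score']<.4: continue
            k=r['mask']&(d>0); q=P[k]; 
            if len(q)<5: continue
            print(c,n,round(r['score'],2),np.round(r['position']),'zmax',np.round(np.percentile(q[:,2],[50,90,98]),3),'xy',np.round(np.median(q[:,:2],0),3),'lo',np.round(q.min(0),3),'hi',np.round(q.max(0),3))
            t=q[(q[:,2]>np.percentile(q[:,2],97)-.012)]
            if n in('mallet','rack'): 
                print('   top z',np.round(np.median(t[:,2]),3),cv2.minAreaRect((t[:,:2]*1000).astype(np.float32)), len(t))
    for z in (.135,):
        for r in spot_point('ring',c): print(c,'ring',round(r['score'],2),np.round(r['position'],1),np.round(pix2z(m,r['position'],z),4))
    for r in spot_point('mallet',c): print(c,'mallet o',round(r['score'],2),np.round(r['position'],1),np.round(pix2z(m,r['position'],.125),4))
E
python3 meas.py
```

```text
top mallet 0.67 [415. 215.] zmax [0.168 0.171 0.173] xy [ 0.45  -0.165] lo [ 0.413 -0.233 -0.001] hi [ 0.509 -0.14   0.177]
   top z 0.168 ((450.3563232421875, -168.33216857910156), (40.985530853271484, 70.75687408447266), 69.20722961425781) 363
top rack 0.93 [347. 248.] zmax [0.015 0.181 0.184] xy [0.355 0.022] lo [ 0.269 -0.06  -0.006] hi [0.447 0.091 0.187]
   top z 0.18 ((363.7212219238281, 8.400856018066406), (82.78375244140625, 119.58313751220703), 63.58098220825195) 764
top rack 0.88 [254. 242.] zmax [0.008 0.093 0.097] xy [0.369 0.28 ] lo [ 0.322  0.24  -0.004] hi [0.419 0.333 0.1  ]
   top z 0.092 ((372.6854553222656, 283.09014892578125), (41.57748794555664, 59.41817092895508), 82.54537200927734) 181
top rack 0.67 [286. 189.] zmax [0.011 0.135 0.137] xy [0.523 0.198] lo [ 0.46   0.135 -0.004] hi [0.604 0.265 0.14 ]
   top z 0.134 ((534.0181274414062, 207.03514099121094), (85.90036010742188, 60.52960205078125), 41.192161560058594) 376
top lemon 0.82 [349. 185.] zmax [0.046 0.053 0.056] xy [0.551 0.007] lo [ 0.522 -0.021 -0.004] hi [0.582 0.031 0.059]
top garlic 0.67 [316. 142
[... 2256 characters left out ...]
118] lo [0.654 0.087 0.009] hi [0.705 0.139 0.056]
scene espresso_cup 0.65 [321. 160.] zmax [0.033 0.048 0.05 ] xy [ 0.674 -0.053] lo [ 0.637 -0.781 -0.901] hi [ 1.467 -0.018  0.052]
scene kitchen_timer 0.77 [247. 218.] zmax [0.044 0.053 0.054] xy [0.646 0.222] lo [ 0.628  0.181 -0.002] hi [0.722 0.246 0.056]
scene mug 0.96 [189. 246.] zmax [0.058 0.087 0.09 ] xy [0.663 0.359] lo [0.605 0.319 0.001] hi [0.719 0.399 0.093]
scene ring 0.93 [286.5 223.4] [0.5154 0.1993 0.135 ]
scene ring 0.92 [404.  207.5] [ 0.3695 -0.0034  0.135 ]
scene ring 0.9 [304.9 309.7] [0.3478 0.3024 0.135 ]
scene mallet o 0.89 [417.6 154.6] [ 0.454 -0.165  0.125]
scene mallet o 0.29 [289.1 258.8] [0.4523 0.2487 0.125 ]
```

```bash
python3 - <<'E'
from h import *
from scipy.spatial.transform import Rotation as R
s=manip.get_state();w,x,y,z=s['ee_rot'];M=R.from_quat([x,y,z,w]).as_matrix();print(np.round(M,3))
m,im,d=snap('top');P=cloud(m,d)
def box(lo,hi,z0,z1,name):
    k=(P[...,0]>lo[0])&(P[...,0]<hi[0])&(P[...,1]>lo[1])&(P[...,1]<hi[1])&(P[...,2]>z0)&(P[...,2]<z1)
    q=P[k];r=cv2.minAreaRect((q[:,:2]*1000).astype(np.float32));b=cv2.boxPoints(r);e=[b[1]-b[0],b[2]-b[1]];e=max(e,key=np.linalg.norm)
    c=q[:,:2].mean(0);u,sv,vt=np.linalg.svd(q[:,:2]-c,full_matrices=False)
    print(name,len(q),np.round(r[0],1),np.round(r[1],1),'long ang',np.degrees(np.arctan2(e[1],e[0])),'pca',np.degrees(np.arctan2(vt[0,1],vt[0,0])),np.round(c,4),'z',np.median(q[:,2]))
for c in ('top','scene'):
    if c=='scene': m,im,d=snap('scene');P=cloud(m,d)
    box((.38,-.26),(.52,-.1),.157,.18,'mallet')
    box((.44,.1),(.62,.3),.125,.15,'ringarm')
    box((.44,.1),(.62,.3),.004,.018,'foot')
    box((.36,-.26),(.52,-.08),.03,.11,'jar')
E
```

```text
[[-0.919  0.     0.394]
 [-0.394 -0.    -0.919]
 [-0.    -1.     0.   ]]
mallet 379 [ 450.3 -168.4] [40.6 71. ] long ang -21.186865 pca 157.89060184413512 [ 0.4492 -0.167 ] z 0.16807457243214108
ringarm 375 [538.1 196.6] [60.5 88.7] long ang -8.057798 pca -164.0045647160018 [0.5304 0.2003] z 0.13409866990928387
foot 1109 [530.4 200.2] [179.  198.9] long ang -89.98399 pca -159.59006676990364 [0.526  0.1989] z 0.009438610772880107
jar 321 [ 445.9 -164.2] [87.1 76. ] long ang 47.397133 pca -143.2180943944409 [ 0.4396 -0.1484] z 0.09096772573369849
mallet 412 [ 448.2 -165. ] [41.6 69.3] long ang -21.831497 pca 162.49576506649316 [ 0.4457 -0.1605] z 0.16719964787937436
ringarm 671 [535.4 210.3] [90.2 63.8] long ang 40.022186 pca -168.27807369914134 [0.5279 0.205 ] z 0.13329450024335343
foot 2002 [523.3 210.2] [138.2 127.3] long ang 14.371024 pca -138.3353007633382 [0.5238 0.2081] z 0.0092104767606076
jar 915 [ 448.3 -157.4] [74.7 86.4] long ang -0.21269076 pca -154.0827149553896 [ 0.4358 -0.1402] z 0.08034325428617162
```

{"method": "jog_arm", "body": {
  "targets": [
    [0.085, [0.022, 0.036, 0.006], -0.078],
    [0.085, [0.022, 0.036, 0.006], -0.078],
    [0.085, [0.022, 0.036, 0.006], -0.078],
    [0.085, [0.022, 0.036, 0.006], -0.078],
    [0.085, [0.022, 0.036, 0.006], -0.078],
    [0.085, [0.022, 0.036, 0.006], -0.078],
    [0.085, [0.022, 0.036, 0.006], -0.078],
    [0.085, [0.022, 0.036, 0.006], -0.078],
    [0.085, [0.022, 0.036, 0.006], -0.078],
    [0.085, [0.022, 0.036, 0.006], -0.078]
  ]
}}

```text
clock: 3.2
position: [0.447, -0.1673, 0.3087]
ee_rot: [0.133, -0.133, -0.694, 0.695]
contact_force: [0.6, 0.1, 1.1]
width: 0.085
```

{"method": "jog_arm", "body": {
  "targets": [
    [0.085, [0, 0, 0], 0],
    [0.085, [0, 0, 0], 0]
  ]
}}

```text
clock: 3.45
position: [0.4462, -0.1687, 0.3083]
ee_rot: [0.132, -0.131, -0.694, 0.695]
contact_force: [-0.2, 0.6, 0.5]
width: 0.0848
```

```bash
cat > st.py <<'E'
from h import *
from scipy.spatial.transform import Rotation as R
def st():
    s=manip.get_state();w,x,y,z=s['ee_rot'];M=R.from_quat([x,y,z,w]).as_matrix()
    print('t',round(s['clock'],2),'pos',np.round(s['position'],4),'jaw',round(np.degrees(np.arctan2(M[1,2],M[0,2])),2),'down',np.round(M[:,1],3),'q',np.round(s['qpos'],3),'F',np.round(s['contact_force'],2),'M',np.round(s['moment'],2),'w',round(s['width'],4)); return s
if __name__=='__main__': st()
E
python3 - <<'E'
from st import *
st()
m,im,d=snap('wrist','w1.png');P=cloud(m,d)
print([(r['score'],r['position']) for r in spot_in('mallet','wrist')])
k=(P[...,2]>.155)&(P[...,2]<.185)&(d>.05)&(np.hypot(P[...,0]-.45,P[...,1]+.168)<.06)
q=P[k];r=cv2.minAreaRect((q[:,:2]*1000).astype(np.float32));print(r,np.median(q[:,2]),len(q))
E
```

```text
t 3.45 pos [ 0.4462 -0.1687  0.3083] jaw -111.44 down [-0.001 -0.001 -1.   ] q [-5.070e-01  9.600e-02  1.588e+00 -1.000e-03  1.457e+00  1.438e+00] F [-0.18  0.59  0.47] M [-0.02  0.03 -0.  ] w 0.0848
[(0.79, [317.5, 177.6]), (0.45, [4.9, 111.2])]
((451.4220886230469, -167.66302490234375), (39.96308898925781, 70.14656066894531), 69.19994354248047) 0.16940166652077204 3669
```

View pics/w1.png

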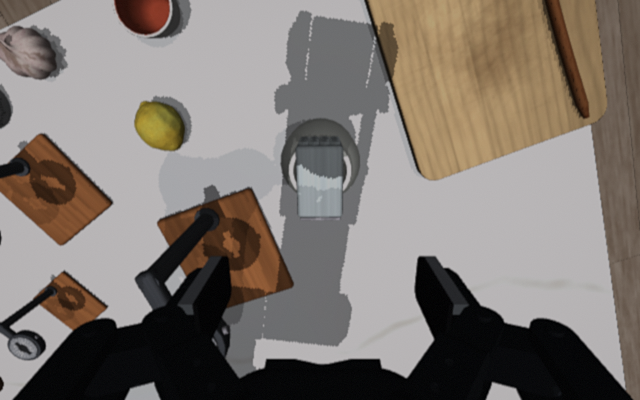

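The wrist view shows the mallet head at about (320,178), lying square between the fingers. Before grasping I'll look at the ring while the hand is empty.

{"method": "jog_arm", "body": {
  "targets": [
    [0.085, [0.007, 0.037, -0.003], 0],
    [0.085, [0.007, 0.037, -0.003], 0],
    [0.085, [0.007, 0.037, -0.003], 0],
    [0.085, [0.007, 0.037, -0.003], 0],
    [0.085, [0.007, 0.037, -0.005], 0],
    [0.085, [0.007, 0.037, -0.005], 0],
    [0.085, [0.007, 0.037, -0.005], 0],
    [0.085, [0.007, 0.037, -0.005], 0],
    [0.085, [0.007, 0.037, -0.005], 0],
    [0.085, [0.007, 0.037, -0.005], 0]
  ]
}}

```text
clock: 4.8
position: [0.517, 0.2012, 0.266]
ee_rot: [0.133, -0.132, -0.694, 0.695]
contact_force: [0.7, -0.6, -0.3]
width: 0.085
```

{"method": "jog_arm", "body": {
  "targets": [
    [0.085, [0, 0, 0], 0],
    [0.085, [0, 0, 0], 0]
  ]
}}

```text
clock: 5.05
position: [0.5165, 0.2001, 0.2661]
ee_rot: [0.132, -0.132, -0.694, 0.695]
contact_force: [-0.0, 0.3, 0.0]
width: 0.0852
```

```bash
python3 - <<'E'
from st import *
st()
m,im,d=snap('wrist','w2.png');P=cloud(m,d)
np.savez('w2.npz',im=im,d=d,**{k:np.array(v) for k,v in m.items() if not isinstance(v,str)})
for n in('ring','slots','rack'):
  for r in spot_point(n,'wrist'): print(n,r['score'],np.round(r['position'],1),np.round(pix2z(m,r['position'],.135 if n!='rack' else 0),4))
E
```

```text
t 5.05 pos [0.5165 0.2001 0.2661] jaw -111.55 down [-0.001 -0.001 -1.   ] q [ 2.450e-01  2.350e-01  1.518e+00 -1.000e-03  1.390e+00  2.192e+00] F [-0.02  0.35  0.04] M [-0.05  0.01  0.01] w 0.0852
ring 0.93 [617.3 320.6] [ 0.2908 -0.0157  0.135 ]
ring 0.81 [317.7 183.6] [0.5239 0.2014 0.135 ]
ring 0.81 [299.5 326.9] [0.3968 0.2713 0.135 ]
ring 0.74 [320.7 182.2] [0.5241 0.1986 0.135 ]
slots 0.97 [322.5 181.7] [0.524  0.1971 0.135 ]
slots 0.66 [303.3 326.5] [0.3959 0.2677 0.135 ]
slots 0.63 [622.3 315.6] [ 0.295  -0.0208  0.135 ]
rack 0.82 [318.6 150.8] [0.5273 0.2007 0.    ]
rack 0.75 [499.9 225.9] [0.3466 0.015  0.    ]
rack 0.56 [302.9 280.8] [0.3655 0.289  0.    ]
```

View pics/w2.png

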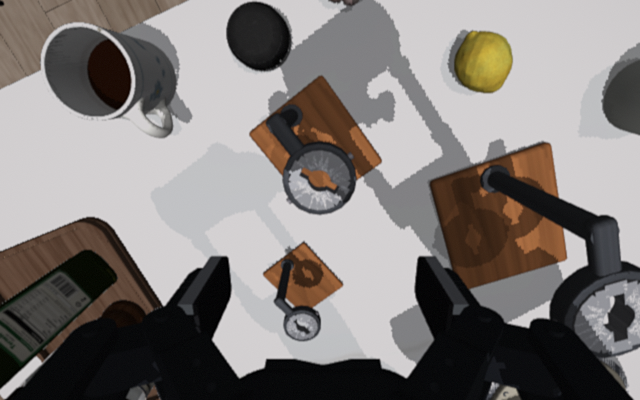

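The wrist view shows the middle ring at (320,178), and the slots appear to run diagonally. I'll rectify that area onto the plane z=0.135.

```bash
cat > rect.py <<'E'
import sys
from h import *
f,out,cx,cy=sys.argv[1],sys.argv[2],float(sys.argv[3]),float(sys.argv[4])
z=np.load(f);m={k:z[k] for k in z.files if k not in('im','d')};im,d=z['im'],z['d']
s=8 # px/mm
N=600
jj,ii=np.meshgrid(np.arange(N),np.arange(N))
X=cx+(jj-N/2)/s/1000; Y=cy-(ii-N/2)/s/1000   # image right=+x, up=+y
T=m['world_from_camera'];K=m['mtx']
pw=np.stack([X,Y,np.full_like(X,.135)],-1)-T[:3,3]
c=pw@T[:3,:3]
u=(K[0,0]*c[...,0]/-c[...,2]+K[0,2]).astype(np.float32);v=(K[1,1]*c[...,1]/c[...,2]+K[1,2]).astype(np.float32)
o=cv2.remap(im,u,v,cv2.INTER_CUBIC)[:,:,::-1].copy()
zz=cv2.remap(cloud(m,d)[...,2].astype(np.float32),u,v,cv2.INTER_NEAREST)
cv2.imwrite('pics/'+out,o)
hole=(zz<.128)
cv2.imwrite('pics/z_'+out,np.uint8(np.clip((zz-.0)*1500,0,255)))
# ring: z>.128 points
P=cloud(m,d);k=(np.abs(P[...,2]-.135)<.006)&(np.hypot(P[...,0]-cx,P[...,1]-cy)<.036)
q=P[k];print('n',len(q),'z',np.median(q[:,2]),'mean',q.mean(0),'lo',q.min(0),'hi',q.max(0))
(ccx,ccy),rr=cv2.minEnclosingCircle((q[:,:2]*1000).astype(np.float32));print('encl',ccx,ccy,rr)
n,lab,stt,cen=cv2.connectedComponentsWithStats(np.uint8(hole))
for i in range(1,n):
    if 100<stt[i,4]/s/s<900:
        ys,xs=np.where(lab==i);Q=np.stack([xs,-ys],1).astype(float);c=Q.mean(0);u_,sv,vt=np.linalg.svd(Q-c,full_matrices=False)
        print('hole mm2',stt[i,4]/s/s,'centre',cx+(c[0]-N/2)/s/1000,cy+(c[1]+N/2)/s/1000,'ang',np.degrees(np.arctan2(vt[0,1],vt[0,0])),sv/np.sqrt(len(Q))/s)
E
python3 rect.py w2.npz r2.png .523 .199
```

```text
n 3790 z 0.13525213832253213 mean [0.52767755 0.19891616 0.13504852] lo [0.4950743  0.16653715 0.12901173] hi [0.55861585 0.23255947 0.13770558]
encl 525.2547607421875 199.521728515625 34.01799011230469
hole mm2 317.109375 centre 0.5267681633407243 0.19924952574525745 ang -139.2016400508457 [7.94356912 3.47839144]
```

View pics/r2.png

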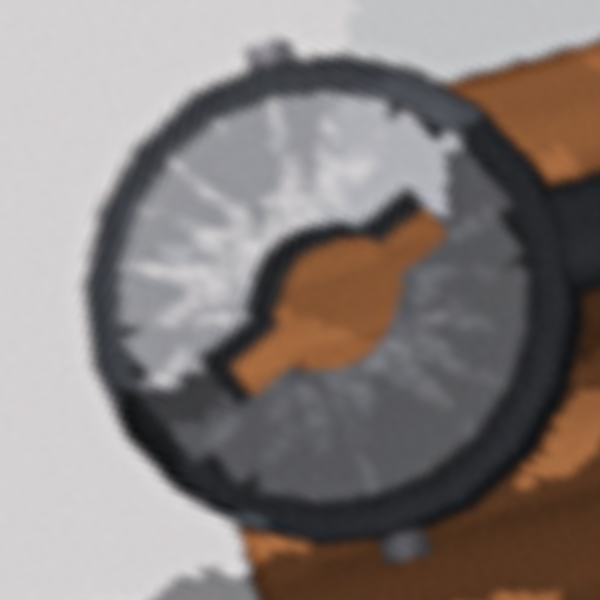

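View pics/z_r2.png

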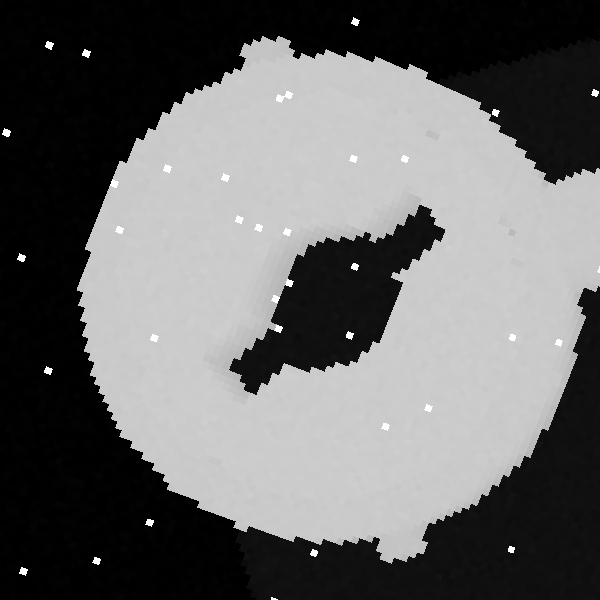

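{"method": "jog_arm", "body": {
  "targets": [
    [0.085, [0.001, 0, 0], 0.15],
    [0.085, [0.002, 0, 0], 0.15],
    [0.085, [0.002, 0, 0], 0.15],
    [0.085, [0.002, 0, 0], 0.15],
    [0.085, [0.002, 0, 0], 0.15],
    [0.085, [0.001, -0.001, 0], 0.15],
    [0.085, [0, 0, 0], 0.15],
    [0.085, [0, 0, 0], 0],
    [0.085, [0, 0, 0], 0]
  ]
}}

```text
clock: 6.38
position: [0.5265, 0.2, 0.2665]
ee_rot: [-0.233, 0.233, -0.668, 0.668]
contact_force: [0.4, -0.2, -0.1]
width: 0.085
```

```bash
python3 - <<'E'
from st import *
st()
m,im,d=snap('wrist','w3.png');P=cloud(m,d)
np.savez('w3.npz',im=im,d=d,**{k:np.array(v) for k,v in m.items() if not isinstance(v,str)})
E
python3 rect.py w3.npz r3.png .527 .199
cat > fit.py <<'E'
import sys
from h import *
from scipy.optimize import differential_evolution
f,cx,cy=sys.argv[1],float(sys.argv[2]),float(sys.argv[3])
z=np.load(f);m={k:z[k] for k in z.files if k not in('im','d')};im,d=z['im'],z['d']
s=8;N=360
jj,ii=np.meshgrid(np.arange(N),np.arange(N));X=(jj-N/2)/s;Y=-(ii-N/2)/s
T=m['world_from_camera'];K=m['mtx']
c=(np.stack([cx+X/1000,cy+Y/1000,np.full_like(X,.135)],-1)-T[:3,3])@T[:3,:3]
u=(K[0,0]*c[...,0]/-c[...,2]+K[0,2]).astype(np.float32);v=(K[1,1]*c[...,1]/c[...,2]+K[1,2]).astype(np.float32)
o=cv2.remap(im,u,v,cv2.INTER_CUBIC).astype(int)
gray=o.mean(-1);orange=(o[...,0]-o[...,2])>30
M=(orange|(gray<62))&(np.hypot(X,Y)<20)
cv2.imwrite('pics/m_'+f[:-4]+'.png',np.uint8(M)*255)
def tmpl(p):
    x=X-p[0];y=Y-p[1];c,s_=np.cos(p[2]),np.sin(p[2]);a=c*x+s_*y;b=-s_*x+c*y
    return (np.hypot(x,y)<9)|((np.abs(b)<4)&(np.hypot(x,y)<17))
def cost(p):
    t=tmpl(p);return 1-(t&M).sum()/(t|M).sum()
r=differential_evolution(cost,[(-5,5),(-5,5),(0.1,1.3)],seed=1,tol=1e-6)
print('IoU',1-r.fun,'centre',cx+r.x[0]/1000,cy+r.x[1]/1000,'ang',r.x[2],np.degrees(r.x[2]))
E
python3 fit.py w2.npz .527 .199; python3 fit.py w3.npz .527 .199
```

```text
t 6.38 pos [0.5265 0.2    0.2665] jaw -51.49 down [ 0. -0. -1.] q [ 0.24   0.248  1.498 -0.     1.395  1.138] F [ 0.45 -0.16 -0.08] M [-0.02  0.04  0.08] w 0.085
n 3722 z 0.13524649252376206 mean [0.52813313 0.20071175 0.13503993] lo [0.49507272 0.16637602 0.12901535] hi [0.56279309 0.23270763 0.13804909]
encl 528.7520141601562 200.20529174804688 34.121482849121094
hole mm2 346.984375 centre 0.52675433421894 0.20016365335254652 ang -140.28519479473886 [7.89679368 3.71837836]
IoU 0.9290178749154027 centre 0.5262178823931567 0.19898911242101727 ang 0.6888862280137295 39.4702734298736
IoU 0.8556944792748898 centre 0.5263408066176222 0.19960826653039976 ang 0.6864594151386629 39.33122729446428
```

View pics/r3.png

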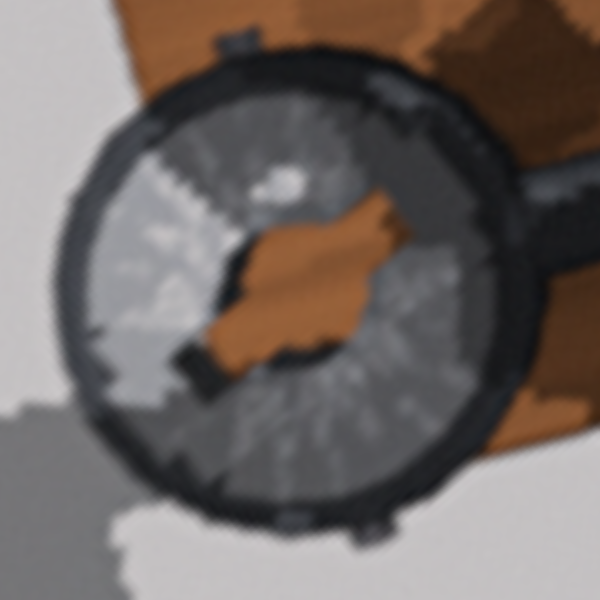

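{"method": "jog_arm", "body": {
  "targets": [
    [0.085, [-0.008, -0.041, 0.002], -0.115],
    [0.085, [-0.008, -0.041, 0.002], -0.115],
    [0.085, [-0.008, -0.041, 0.002], -0.115],
    [0.085, [-0.008, -0.041, 0], -0.115],
    [0.085, [-0.008, -0.041, 0], -0.115],
    [0.085, [-0.008, -0.041, 0], -0.115],
    [0.085, [-0.009, -0.041, 0], -0.115],
    [0.085, [-0.009, -0.041, 0], -0.115],
    [0.085, [-0.009, -0.04, 0], -0.115],
    [0.085, [0, 0, 0], 0]
  ]
}}

```text
clock: 7.68
position: [0.451, -0.17, 0.2724]
ee_rot: [0.128, -0.129, -0.695, 0.696]
contact_force: [0.9, 0.8, 0.5]
width: 0.0853
```

{"method": "jog_arm", "body": {
  "targets": [
    [0.085, [0, 0, 0], 0],
    [0.085, [0, 0, 0], 0]
  ]
}}

```text
clock: 7.92
position: [0.4516, -0.1666, 0.2724]
ee_rot: [-0.126, 0.126, 0.696, -0.696]
contact_force: [-0.1, 0.2, -0.8]
width: 0.0849
```

```bash
cat > mal.py <<'E'
from st import *
import sys
st()
m,im,d=snap('wrist',sys.argv[1]);P=cloud(m,d)
k=(P[...,2]>.158)&(P[...,2]<.185)&(d>.05)&(np.hypot(P[...,0]-.45,P[...,1]+.168)<.06)
q=P[k];r=cv2.minAreaRect((q[:,:2]*1000).astype(np.float32));print(r,np.median(q[:,2]),len(q))
E
python3 mal.py w4.png
```

```text
t 7.92 pos [ 0.4516 -0.1666  0.2724] jaw -110.56 down [ 0.  0. -1.] q [-0.498  0.12   1.649  0.     1.373  1.431] F [-0.05  0.24 -0.77] M [ 0.03  0.05 -0.  ] w 0.0849
((451.4375, -167.81475830078125), (40.045677185058594, 70.37088012695312), 68.99834442138672) 0.1694038238437019 4622
```

View pics/w4.png

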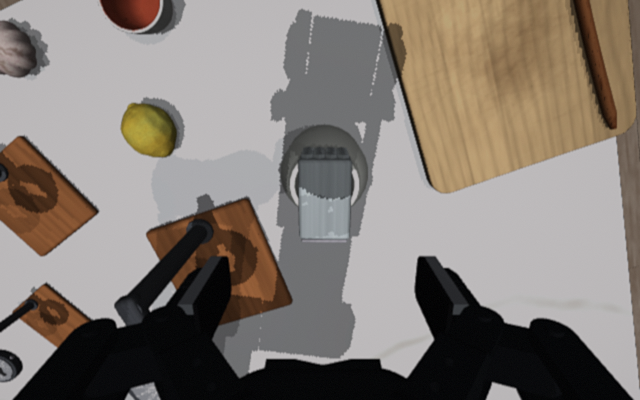

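The mallet reads the same as before: (0.4514, -0.1678), head at pixel (325,200). Descending to grasp.

{"method": "jog_arm", "body": {
  "targets": [
    [0.085, [0, -0.001, -0.02], -0.008],
    [0.085, [0, 0, -0.025], 0],
    [0.085, [0, 0, -0.025], 0],
    [0.085, [0, 0, -0.02], 0],
    [0.085, [0, 0, -0.016], 0],
    [0.085, [0, 0, -0.01], 0],
    [0.085, [0, 0, -0.006], 0],
    [0.085, [0, 0, 0], 0],
    [0.085, [0, 0, 0], 0]
  ],
  "force": 50
}}

```text
clock: 9.1
position: [0.4519, -0.1687, 0.1509]
ee_rot: [0.129, -0.13, -0.695, 0.695]
contact_force: [-1.1, -0.2, 0.3]
width: 0.0849
```

{"method": "jog_arm", "body": {
  "targets": [
    [0.06, [0, 0, 0], 0],
    [0.05, [0, 0, 0], 0],
    [0.045, [0, 0, 0], 0],
    [0.035, [0, 0, 0], 0],
    [0.035, [0, 0, 0], 0],
    [0.035, [0, 0, 0], 0]
  ],
  "force": 50
}}

```text
clock: 9.85
position: [0.4516, -0.1685, 0.1506]
ee_rot: [0.129, -0.13, -0.695, 0.695]
contact_force: [-0.6, 0.3, 3.0]
width: 0.0392
```

```bash
python3 st.py
```

```text
t 9.85 pos [ 0.4516 -0.1685  0.1506] jaw -111.1 down [ 0. -0. -1.] q [-0.502  0.217  1.851  0.     1.074  1.437] F [-0.63  0.29  2.96] M [0.12 0.04 0.03] w 0.0392
```

{"method": "jog_arm", "body": {
  "targets": [
    [0.035, [0, 0, 0.005], 0],
    [0.035, [0, 0, 0.012], 0],
    [0.035, [0, 0, 0.02], 0],
    [0.035, [0, 0, 0.025], 0],
    [0.035, [0, 0, 0.028], 0],
    [0.035, [0, 0, 0.03], 0],
    [0.035, [0, 0, 0.03], 0],
    [0.035, [0, 0, 0.03], 0],
    [0.035, [0, 0, 0], 0],
    [0.035, [0, 0, 0], 0]
  ]
}}

```text
clock: 11.1
position: [0.4507, -0.1682, 0.3292]
ee_rot: [-0.13, 0.129, 0.695, -0.695]
contact_force: [0.6, -0.7, -3.6]
width: 0.0394
```

```bash
python3 - <<'E'
from st import *
st(); snap('scene','s5.png'); snap('wrist','w5.png')
E
```

```text
t 11.1 pos [ 0.4507 -0.1682  0.3292] jaw -111.1 down [-0.002  0.001 -1.   ] q [-0.502  0.096  1.538 -0.     1.51   1.437] F [ 0.64 -0.7  -3.55] M [0.03 0.01 0.05] w 0.0394
```

View pics/s5.png

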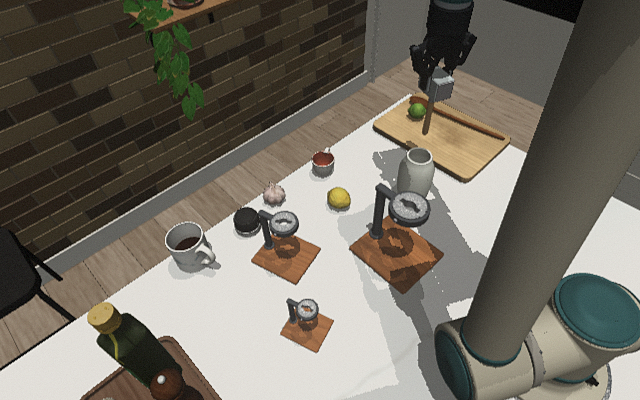

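View pics/w5.png

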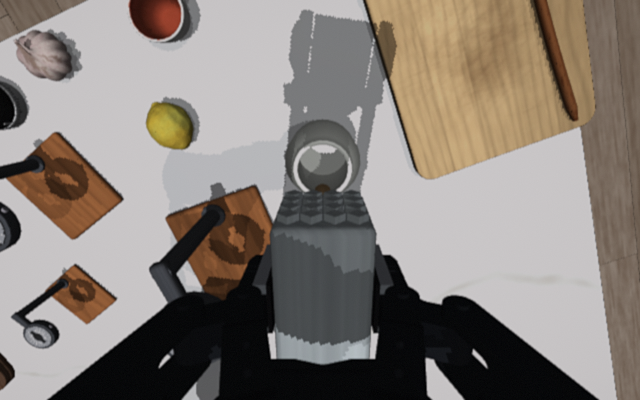

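The lift is clean: the jar at (415,170) still stands, and the handle hangs straight. Now moving over the ring while turning towards the slot angle of about 39°.

{"method": "jog_arm", "body": {
  "targets": [
    [0.035, [0.004, 0.02, 0], 0.1],
    [0.035, [0.008, 0.035, 0], 0.11],
    [0.035, [0.008, 0.042, 0], 0.11],
    [0.035, [0.009, 0.045, 0], 0.11],
    [0.035, [0.009, 0.045, 0], 0.11],
    [0.035, [0.009, 0.045, 0], 0.11],
    [0.035, [0.009, 0.045, 0], 0.11],
    [0.035, [0.009, 0.042, 0], 0.11],
    [0.035, [0.007, 0.032, 0], 0.11],
    [0.035, [0.004, 0.017, 0], 0.072]
  ]
}}

```text
clock: 12.45
position: [0.5271, 0.2012, 0.3284]
ee_rot: [0.237, -0.24, 0.666, -0.665]
contact_force: [-0.2, 0.0, -2.9]
width: 0.0392
```

{"method": "jog_arm", "body": {
  "targets": [
    [0.035, [0, 0, 0], 0],
    [0.035, [0, 0, 0], 0],
    [0.035, [0, 0, 0], 0]
  ]
}}

```text
clock: 12.82
position: [0.5272, 0.1984, 0.3302]
ee_rot: [-0.236, 0.237, -0.666, 0.667]
contact_force: [-0.3, 0.9, -3.8]
width: 0.0393
```

```bash
python3 - <<'E'
from st import *
st(); snap('scene','s6.png'); snap('wrist','w6.png');st()
E
```

```text
t 12.82 pos [0.5272 0.1984 0.3302] jaw -50.92 down [-0.    -0.001 -1.   ] q [ 2.370e-01  2.250e-01  1.376e+00 -1.000e-03  1.541e+00  1.125e+00] F [-0.31  0.85 -3.82] M [-0.03  0.04  0.  ] w 0.0393
t 12.93 pos [0.5274 0.1986 0.3304] jaw -50.9 down [ 0. -0. -1.] q [ 0.237  0.224  1.376 -0.     1.541  1.125] F [-0.53 -0.07 -3.45] M [0.04 0.   0.03] w 0.0395
```

View pics/s6.png

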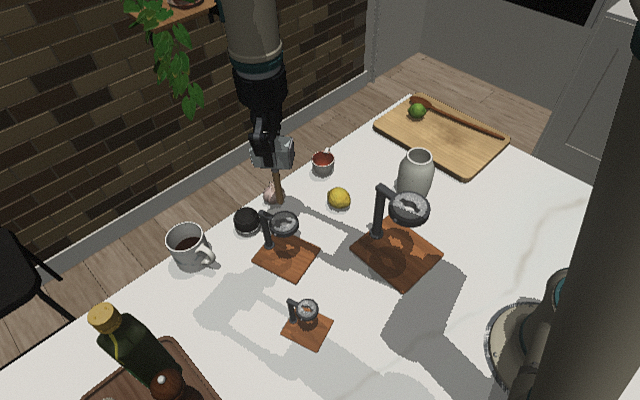

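View pics/w6.png

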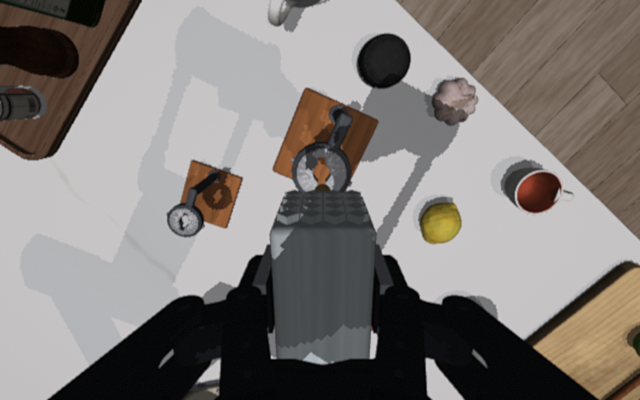

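```bash
python3 - <<'E'
from h import *
m=camera_model('scene')
for z in(.305,.25,.193): print(z,w2pix(m,[.5273,.1985,z]))
m=camera_model('wrist'); 
for z in (.193,.135): print(z, w2pix(m,[.5273,.1985,z]), w2pix(m,[.5267,.1998,z]))
a=cv2.imread('pics/s6.png')[140:240,230:330];cv2.imwrite('pics/c6.png',cv2.resize(a,None,fx=6,fy=6,interpolation=cv2.INTER_CUBIC))
E
```

```text
0.305 [273.37426114 160.32328513]
0.25 [276.85706641 181.85432226]
0.193 [280.08233606 201.79324943]
0.193 [322.67068816 189.07524334] [321.04517917 188.67788309]
0.135 [322.66930329 172.71403015] [321.31521521 172.37760054]
```

View pics/c6.png

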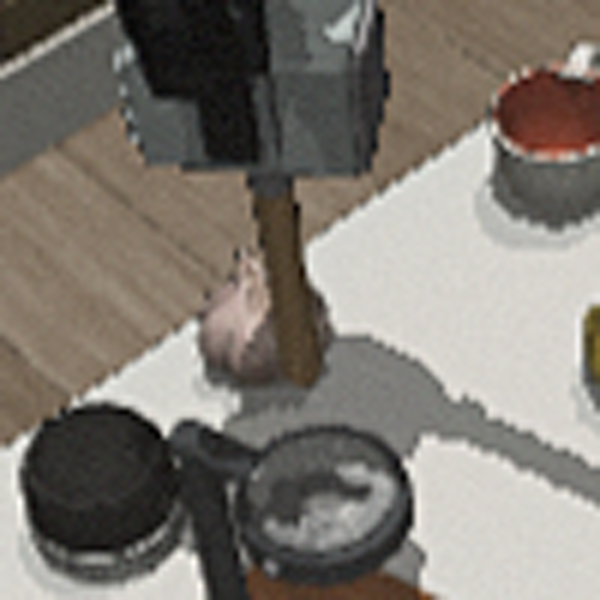

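The handle tip shows at (280,203), matching the projected upright position, so it hangs vertical. I'll descend to just above the collar.

{"method": "jog_arm", "body": {
  "targets": [
    [0.035, [-0.0005, 0.001, -0.015], 0],
    [0.035, [0, 0, -0.015], 0],
    [0.035, [0, 0, -0.012], 0],
    [0.035, [0, 0, -0.008], 0],
    [0.035, [0, 0, 0], 0],
    [0.035, [0, 0, 0], 0]
  ]
}}

```text
clock: 13.68
position: [0.5273, 0.2005, 0.2807]
ee_rot: [-0.237, 0.237, -0.666, 0.666]
contact_force: [-0.9, -0.1, -3.0]
width: 0.0395
```

```bash
python3 - <<'E'
from st import *
st(); snap('scene','s7.png'); snap('wrist','w7.png');st()
a=cv2.imread('pics/s7.png')[150:250,230:330];b=cv2.imread('pics/w7.png')[120:220,270:370]
cv2.imwrite('pics/c7.png',cv2.resize(np.hstack([a,b]),None,fx=4,fy=4,interpolation=cv2.INTER_CUBIC))
E
```

```text
t 13.68 pos [0.5273 0.2005 0.2807] jaw -50.82 down [ 0.001  0.    -1.   ] q [ 0.24   0.243  1.471 -0.     1.427  1.127] F [-0.9  -0.08 -3.04] M [-0.01  0.02 -0.  ] w 0.0395
t 13.78 pos [0.5273 0.2005 0.2809] jaw -50.82 down [ 0.001  0.    -1.   ] q [ 0.24   0.242  1.471 -0.     1.427  1.127] F [ 0.41  0.2  -3.87] M [-0.02 -0.04 -0.02] w 0.0395
```

View pics/c7.png

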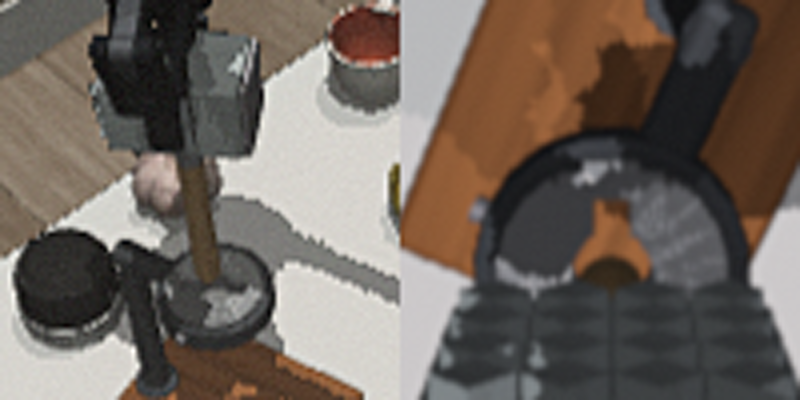

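{"method": "jog_arm", "body": {
  "targets": [
    [0.035, [-0.0003, -0.0004, -0.003], 0],
    [0.035, [0, 0, -0.004], 0],
    [0.035, [0, 0, -0.004], 0],
    [0.035, [0, 0, -0.004], 0],
    [0.035, [0, 0, 0], 0]
  ]
}}

```text
clock: 14.4
position: [0.5264, 0.2, 0.2648]
ee_rot: [0.237, -0.237, 0.666, -0.666]
contact_force: [-0.0, 0.1, -4.3]
width: 0.0389
```

```bash
python3 - <<'E'
from st import *
st(); snap('scene','s8.png'); snap('wrist','w8.png');st()
a=cv2.imread('pics/s8.png')[150:250,230:330];b=cv2.imread('pics/w8.png')[120:220,270:370]
cv2.imwrite('pics/c8.png',cv2.resize(np.hstack([a,b]),None,fx=4,fy=4,interpolation=cv2.INTER_CUBIC))
E
```

```text
t 14.4 pos [0.5264 0.2    0.2648] jaw -50.82 down [-0.001 -0.    -1.   ] q [ 0.24   0.25   1.501 -0.     1.392  1.127] F [-0.04  0.09 -4.31] M [-0.01  0.03 -0.  ] w 0.0389
t 14.5 pos [0.5267 0.2    0.2653] jaw -50.82 down [ 0. -0. -1.] q [ 0.24   0.249  1.5   -0.     1.392  1.127] F [ 0.3   0.41 -3.25] M [0.02 0.02 0.01] w 0.0393
```

View pics/c8.png

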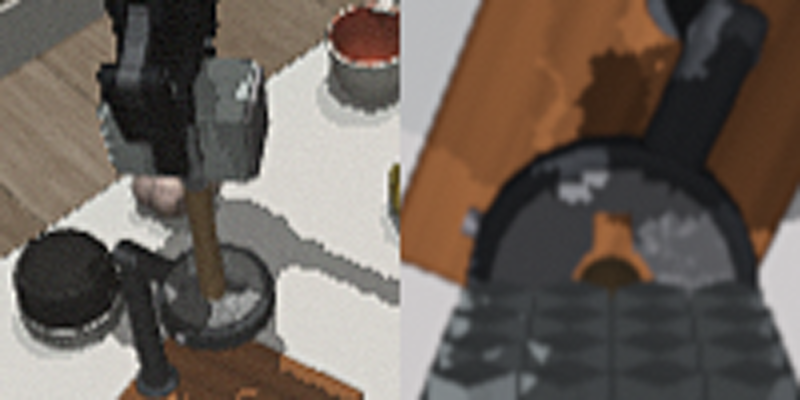

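The handle has entered the hole centrally with no contact force. Continuing down.

{"method": "jog_arm", "body": {
  "targets": [
    [0.035, [0, -0.0002, -0.005], 0],
    [0.035, [0, 0, -0.006], 0],
    [0.035, [0, 0, -0.006], 0],
    [0.035, [0, 0, -0.006], 0],
    [0.035, [0, 0, -0.006], 0],
    [0.035, [0, 0, 0], 0]
  ]
}}

```text
clock: 15.25
position: [0.5263, 0.1997, 0.2356]
ee_rot: [0.237, -0.238, 0.666, -0.666]
contact_force: [0.4, -0.3, -3.3]
width: 0.0393
```

{"method": "jog_arm", "body": {
  "targets": [
    [0.035, [0, 0, -0.006], 0],
    [0.035, [0, 0, -0.007], 0],
    [0.035, [0, 0, -0.007], 0],
    [0.035, [0, 0, -0.007], 0],
    [0.035, [0, 0, -0.007], 0],
    [0.035, [0, 0, -0.007], 0],
    [0.035, [0, 0, -0.004], 0],
    [0.035, [0, 0, 0], 0],
    [0.035, [0, 0, 0], 0]
  ]
}}

```text
clock: 16.38
position: [0.5269, 0.1999, 0.1916]
ee_rot: [-0.237, 0.237, -0.666, 0.666]
contact_force: [0.1, -0.8, -3.4]
width: 0.0394
```

```bash
python3 - <<'E'
from st import *
st(); snap('scene','s9.png'); snap('wrist','w9.png');st()
a=cv2.imread('pics/s9.png')[150:250,230:330];b=cv2.imread('pics/w9.png')[120:220,270:370]
cv2.imwrite('pics/c9.png',cv2.resize(np.hstack([a,b]),None,fx=4,fy=4,interpolation=cv2.INTER_CUBIC))
E
```

```text
t 16.38 pos [0.5269 0.1999 0.1916] jaw -50.82 down [ 0.001  0.    -1.   ] q [ 0.239  0.296  1.622 -0.     1.223  1.126] F [ 0.05 -0.81 -3.4 ] M [-0.02 -0.02  0.05] w 0.0394
t 16.48 pos [0.5269 0.1999 0.1917] jaw -50.82 down [ 0.001  0.    -1.   ] q [ 0.239  0.296  1.622 -0.     1.223  1.126] F [ 0.   -0.63 -3.46] M [0.04 0.05 0.06] w 0.0396
```

View pics/c9.png

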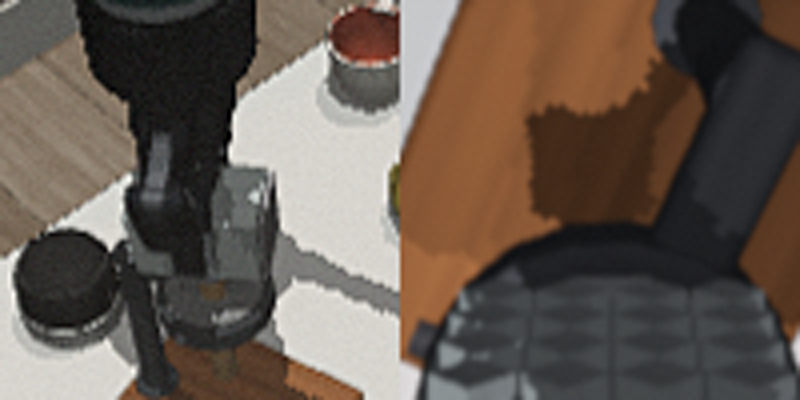

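{"method": "jog_arm", "body": {
  "targets": [
    [0.035, [0, -0.0002, -0.004], 0],
    [0.035, [0, 0, -0.005], 0],
    [0.035, [0, 0, -0.004], 0],
    [0.035, [0, 0, -0.003], 0],
    [0.035, [0, 0, 0], 0],
    [0.035, [0, 0, 0], 0]
  ]
}}

```text
clock: 17.23
position: [0.5268, 0.1997, 0.1754]
ee_rot: [-0.237, 0.237, -0.666, 0.666]
contact_force: [0.3, -0.2, -3.6]
width: 0.0391
```

{"method": "jog_arm", "body": {
  "targets": [
    [0.035, [0, 0, -0.001], 0],
    [0.035, [0, 0, -0.001], 0],
    [0.035, [0, 0, -0.001], 0],
    [0.035, [0, 0, 0], 0]
  ]
}}

```text
clock: 17.73
position: [0.5266, 0.1996, 0.1722]
ee_rot: [-0.237, 0.237, -0.666, 0.666]
contact_force: [0.1, -0.5, -3.6]
width: 0.0395
```

{"method": "jog_arm", "body": {
  "targets": [
    [0.035, [0, 0, -0.0005], 0],
    [0.035, [0, 0, -0.0005], 0],
    [0.035, [0, 0, 0], 0]
  ]
}}

```text
clock: 18.1
position: [0.5266, 0.1996, 0.1713]
ee_rot: [-0.237, 0.237, -0.666, 0.666]
contact_force: [-0.5, 0.4, -3.8]
width: 0.0391
```

{"method": "jog_arm", "body": {
  "targets": [
    [0.035, [0, 0, -0.0005], 0],
    [0.035, [0, 0, -0.0005], 0],
    [0.035, [0, 0, 0], 0]
  ]
}}

```text
clock: 18.48
position: [0.5266, 0.1996, 0.1703]
ee_rot: [-0.237, 0.237, -0.666, 0.666]
contact_force: [0.2, 0.0, -3.5]
width: 0.0395
```

{"method": "jog_arm", "body": {
  "targets": [
    [0.035, [0, 0, -0.0005], 0],
    [0.035, [0, 0, -0.0005], 0],
    [0.035, [0, 0, 0], 0]
  ]
}}

```text
clock: 18.85
position: [0.5266, 0.1996, 0.1692]
ee_rot: [-0.237, 0.237, -0.666, 0.666]
contact_force: [-0.7, -0.0, -2.9]
width: 0.0389
```

{"method": "jog_arm", "body": {
  "targets": [
    [0.035, [0, 0, -0.0005], 0],
    [0.035, [0, 0, -0.0005], 0],
    [0.035, [0, 0, 0], 0]
  ]
}}

```text
clock: 19.23
position: [0.5266, 0.1996, 0.1683]
ee_rot: [-0.237, 0.237, -0.666, 0.666]
contact_force: [0.5, 0.7, -3.0]
width: 0.0391
```

The pin has gone 4 mm past the expected contact height with no force, so it is in the slots. Continuing gently.

{"method": "jog_arm", "body": {
  "targets": [
    [0.035, [0, 0, -0.0007], 0],
    [0.035, [0, 0, -0.0007], 0],
    [0.035, [0, 0, -0.0006], 0],
    [0.035, [0, 0, 0], 0]
  ]
}}

```text
clock: 19.73
position: [0.5266, 0.1996, 0.1663]
ee_rot: [-0.237, 0.237, -0.666, 0.666]
contact_force: [0.2, -0.9, -3.3]
width: 0.0396
```

{"method": "jog_arm", "body": {
  "targets": [
    [0.035, [0, 0, -0.0007], 0],
    [0.035, [0, 0, -0.0007], 0],
    [0.035, [0, 0, -0.0006], 0],
    [0.035, [0, 0, 0], 0]
  ]
}}

```text
clock: 20.23
position: [0.5266, 0.1996, 0.1643]
ee_rot: [-0.237, 0.237, -0.666, 0.666]
contact_force: [-0.1, 0.1, -3.5]
width: 0.0393
```

{"method": "jog_arm", "body": {
  "targets": [
    [0.035, [0, 0, -0.0005], 0],
    [0.035, [0, 0, -0.0005], 0],
    [0.035, [0, 0, -0.0005], 0],
    [0.035, [0, 0, 0], 0]
  ]
}}

```text
clock: 20.72
position: [0.5266, 0.1996, 0.1627]
ee_rot: [-0.237, 0.237, -0.666, 0.666]
contact_force: [-0.0, -0.5, -3.2]
width: 0.0393
```

```bash
python3 st.py
```

```text
t 20.73 pos [0.5266 0.1996 0.1627] jaw -50.82 down [-0. -0. -1.] q [ 0.239  0.319  1.665 -0.     1.158  1.126] F [-0.03 -0.53 -3.23] M [ 0.05  0.04 -0.01] w 0.0393
```

{"method": "jog_arm", "body": {
  "targets": [
    [0.035, [0, 0, -0.0004], 0],
    [0.035, [0, 0, -0.0004], 0],
    [0.035, [0, 0, 0], 0]
  ]
}}

```text
clock: 21.1
position: [0.5266, 0.1996, 0.162]
ee_rot: [-0.237, 0.237, -0.666, 0.666]
contact_force: [-0.4, 0.8, -3.4]
width: 0.0392
```

{"method": "jog_arm", "body": {
  "targets": [
    [0.035, [0, 0, -0.0004], 0],
    [0.035, [0, 0, -0.0004], 0],
    [0.035, [0, 0, 0], 0]
  ]
}}

```text
clock: 21.48
position: [0.5266, 0.1997, 0.1612]
ee_rot: [-0.237, 0.237, -0.666, 0.666]
contact_force: [-0.9, -0.2, -2.9]
width: 0.039
```

{"method": "jog_arm", "body": {
  "targets": [
    [0.035, [0, 0, -0.0004], 0],
    [0.035, [0, 0, 0], 0]
  ]
}}

```text
clock: 21.72
position: [0.5266, 0.1996, 0.1608]
ee_rot: [-0.237, 0.237, -0.666, 0.666]
contact_force: [0.1, 0.6, -3.9]
width: 0.0395
```

{"method": "jog_arm", "body": {
  "targets": [
    [0.035, [0, 0, -0.0003], 0],
    [0.035, [0, 0, -0.0002], 0],
    [0.035, [0, 0, 0], 0]
  ]
}}

```text
clock: 22.1
position: [0.5266, 0.1996, 0.1607]
ee_rot: [-0.237, 0.237, -0.666, 0.666]
contact_force: [-1.2, 0.2, 0.8]
width: 0.0393
```

{"method": "jog_arm", "body": {
  "targets": [
    [0.035, [0, 0, -0.0003], 0],
    [0.035, [0, 0, -0.0002], 0],
    [0.035, [0, 0, 0], 0]
  ]
}}

```text
clock: 22.48
position: [0.5267, 0.1996, 0.1607]
ee_rot: [-0.237, 0.237, -0.666, 0.666]
contact_force: [-2.4, 0.4, 5.8]
width: 0.0393
```

{"method": "jog_arm", "body": {
  "targets": [
    [0.035, [0, 0, -0.0003], 0],
    [0.035, [0, 0, 0], 0]
  ]
}}

```text
clock: 22.72
position: [0.5267, 0.1997, 0.1606]
ee_rot: [-0.237, 0.237, -0.666, 0.666]
contact_force: [-2.9, 0.4, 7.5]
width: 0.0393
```

Contact came at TCP z 0.1607, and the expected home height is 0.1606. I'll relieve the load and check before letting go.

{"method": "jog_arm", "body": {
  "targets": [
    [0.035, [0, 0, 0.0005], 0],
    [0.035, [0, 0, 0.0002], 0],
    [0.035, [0, 0, 0], 0]
  ]
}}

```text
clock: 23.1
position: [0.5267, 0.1997, 0.1607]
ee_rot: [-0.237, 0.237, -0.666, 0.666]
contact_force: [-3.4, -0.8, 5.5]
width: 0.0395
```

```bash
python3 - <<'E'
from st import *
st(); snap('scene','s10.png')
a=cv2.imread('pics/s10.png')[150:250,220:340]
cv2.imwrite('pics/c10.png',cv2.resize(a,None,fx=6,fy=6,interpolation=cv2.INTER_CUBIC))
E
```

```text
t 23.1 pos [0.5267 0.1997 0.1607] jaw -50.82 down [ 0. -0. -1.] q [ 0.239  0.321  1.668 -0.     1.152  1.126] F [-3.36 -0.84  5.55] M [-0.18  0.4   0.01] w 0.0395
```

View pics/c10.png

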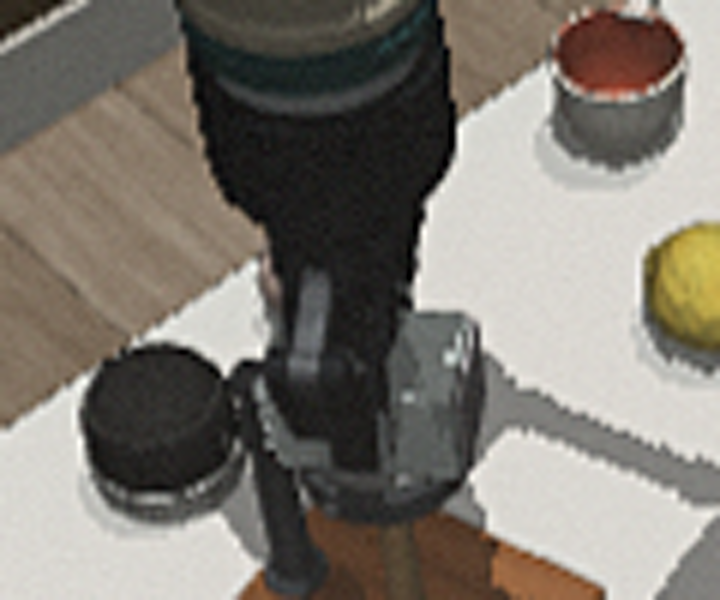

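The head at about (400,400) in the crop sits flat on the ring. Releasing.

{"method": "jog_arm", "body": {
  "targets": [
    [0.042, [0, 0, 0], 0],
    [0.046, [0, 0, 0], 0],
    [0.055, [0, 0, 0], 0],
    [0.065, [0, 0, 0], 0],
    [0.075, [0, 0, 0], 0],
    [0.085, [0, 0, 0], 0],
    [0.085, [0, 0, 0], 0],
    [0.085, [0, 0, 0], 0]
  ],
  "force": 20
}}

```text
clock: 24.15
position: [0.5267, 0.1996, 0.1602]
ee_rot: [-0.237, 0.237, -0.666, 0.666]
contact_force: [-0.4, 0.1, -0.4]
width: 0.0849
```

{"method": "jog_arm", "body": {
  "targets": [
    [0.085, [0, 0, 0.005], 0],
    [0.085, [0, 0, 0.015], 0],
    [0.085, [0, 0, 0.02], 0],
    [0.085, [0, 0, 0.025], 0],
    [0.085, [0, 0, 0.025], 0],
    [0.085, [0, 0, 0.02], 0],
    [0.085, [0, 0, 0.01], 0],
    [0.085, [0, 0, 0], 0],
    [0.085, [0, 0, 0], 0]
  ]
}}

```text
clock: 25.28
position: [0.5262, 0.1995, 0.2795]
ee_rot: [0.237, -0.238, 0.666, -0.666]
contact_force: [-0.6, -0.8, 0.6]
width: 0.0851
```

```bash
python3 - <<'E'
from st import *
st()
m,im,d=snap('scene','s11.png');m,im,d=snap('wrist','w11.png');P=cloud(m,d)
k=(P[...,2]>.168)&(P[...,2]<.2)&(d>.05)&(np.hypot(P[...,0]-.527,P[...,1]-.2)<.05)
q=P[k];print(cv2.minAreaRect((q[:,:2]*1000).astype(np.float32)),np.median(q[:,2]),len(q))
t=q[q[:,2]>.174];A=np.c_[t[:,:2]-t[:,:2].mean(0),np.ones(len(t))];print(np.linalg.lstsq(A,t[:,2],rcond=None)[0])
st()
E
```

```text
t 25.27 pos [0.5262 0.1995 0.2795] jaw -50.82 down [-0.001 -0.    -1.   ] q [ 0.239  0.242  1.475 -0.     1.426  1.126] F [-0.64 -0.82  0.55] M [-0.    0.02  0.06] w 0.0851
((526.3621215820312, 199.62644958496094), (70.3117904663086, 40.0466423034668), 39.144229888916016) 0.17946670794248532 4746
[-0.00263663 -0.00296473  0.17932851]
t 25.38 pos [0.5262 0.1995 0.2793] jaw -50.82 down [-0.002 -0.001 -1.   ] q [ 0.239  0.243  1.475 -0.     1.426  1.126] F [-0.28  0.05 -0.38] M [-0.01  0.04 -0.02] w 0.0852
```

View pics/s11.png

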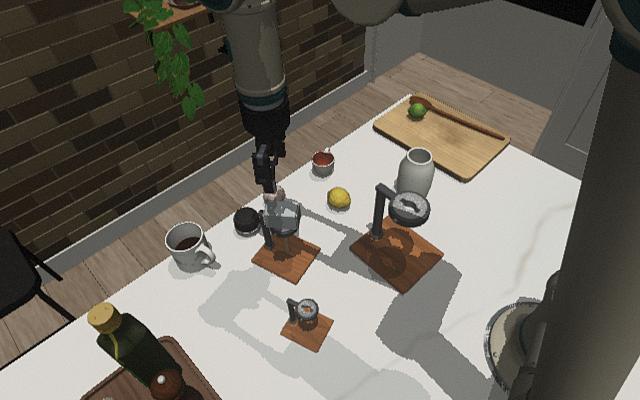

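View pics/w11.png

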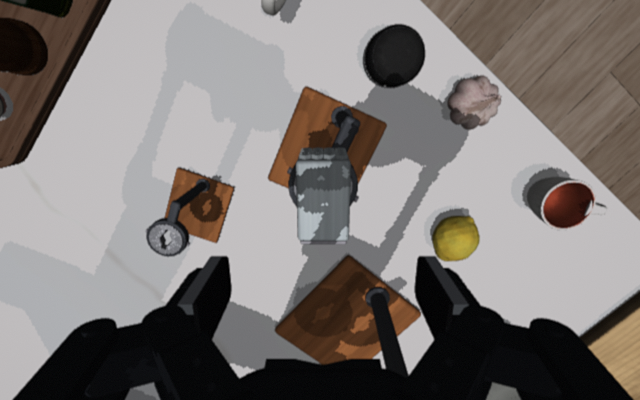

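The mallet head is at (282,215) in the scene view and (323,195) in the wrist view. Its top measures 0.1794 m (0.179 expected when home), tilt is about 0.004 rad, and its centre matches the ring's. The jar and the other things stand where they were, and the gripper is clear.

```bash
python3 -c "
from rig import sign_off; print(sign_off())"
```

```text
the job is handed in; nothing more can be done
None
```

The mallet is home in the ring of the middle-sized holder, released, and the job is handed in. It took about 25 s of the 67 s allowed.

- **Slots:** I read the slot angle from wrist-camera pictures, about 39° from world x. I turned the mallet to that angle in the air, so the pin entered the slots on the first lowering and no turning against the collar was needed.
- **Lowering:** There was no contact force until the head seated at gripper height 0.1607 m (0.1606 m expected). The push on the tool at seating was about 7.5 N, or roughly 11 N counting the mallet's weight. My attempt to relieve it by raising the arm 0.7 mm only brought it down to about 5.5 N before I let go.
- **Final checks:**
  - The head top is at 0.1794 m, against 0.179 m expected when fully home.
  - The tilt is about 0.004 rad.
  - The mallet's centre (0.5264, 0.1996) is within about 0.5 mm of the measured ring centre.
  - The gripper is open and about 0.12 m above its release height, and the tool force reads near zero.
- **Other things:** In the last scene picture the jar stands upright and nothing else looks moved. I judged that by eye and did not re-measure their positions.

No check failed. The ring centre estimates from different views differed by about 1 mm, and I used roughly their average.

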